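# Hold the disinfection box's lid at its set angle

## Robot

A 7-joint arm with a two-finger parallel gripper is mounted at the origin on the work surface. World frame = base frame: x ahead of the robot, y to its left, z up, the work surface at z = 0. Lengths are in m, angles in rad, forces in N, time in s.
With the tool pointing down it reaches from about 0.425 to 0.875 m from the base axis. Payload 4.7 kg.
Tool frame: the origin (TCP) lies on the centre line of the jaws, within the pads' length; the fingertips stand 17 mm ahead of it and the grasp point (between the pads) lies 2 mm behind it; z points along the fingers, y is the line along which they close (so a half turn about z gives the same grasp; the last joint's range is limited). The gripper opens to 87 mm and grips with 3 to 60 N. Pads are 19 mm wide; open, the fingers measure 117 mm over their backs; the gripper's body (75 mm by 190 mm) begins 51 mm behind the grasp point.
Start: joints at [-1.223, 0.321, -0.07, 1.45, 0.023, 1.371, -0.057], TCP at [0.213, 0.614, 0.24] pointing down, gripper open.
Joint ranges: [-2.86, 2.86], [-0.3, 2.09], [-1.38, 1.24], [0.06, 2.45], [-1.56, 4.7], [0.09, 2.05], [-2.69, 2.69]. Speed limits (rad/s): [2.57, 2.57, 3.14, 3.14, 3.14, 3.14, 3.14].

## Interface

Orientations are given as a 3x3 rotation matrix whose columns are the frame's x, y, z axes.
In Python, from cell import r gives the robot as it stands.
- The arm moves only by the shell command python3 -m inch 'ROWS' [FORCE]. ROWS is JSON, a list of rows, each an object with "travel": the shift along the tool's x, y, z in mm, a list of three; "dr": the turn, a rotation vector about the tool's x, y, z in degrees, a list of three; "claw": the finger opening in mm, from 0 to 87. In form: [{"travel": [tx, ty, tz], "dr": [ax, ay, az], "claw": claw}, ...]. A call has 1 to 5 rows; each row is the pose to reach, as a shift and turn from the pose commanded when the call began, along the tool's axes at that moment; what a row does not reach only later rows make up. A row lasts 1/8 s, in which the tool goes at most 62.5 mm and 10.7 degrees, less where a joint would pass 70% of its speed; a pose out of reach is approached as far as the arm can. A call with a gripper value outside its range is refused whole. The fingers move at their own pace and stop on an object; FORCE is the grip in N (left out, the last holds). Time passes only in rows, so rows that repeat a pose let the fingers close. It gives the time, the measured TCP pose, the force, the opening and the grip force at its end, in the units of the state.
- r.sense(): the state, without advancing time (a new reading comes with each control period).
- r.snapshot(name): name is "scene" or "top"; returns the picture (400x640x3 uint8, red, green, blue); there is no depth.
- r.get_calibration(name): a dict with "K" (3x3 intrinsics, pixels), "origin" and "rotation" of the camera in the world. Camera axes: x right, y up, looking along -z (the intrinsics and any distortion apply to the point x, -y, -z); pixel columns grow to the right and rows downward; lengths in m; the calibration is good to about 2 mm. A picture is of the moment at which its call begins. get_calibration takes no time and is no camera call.
- r.sign_off(): hands the job in; it is judged then, once.
Trained networks look in the newest picture that a camera, given by its name, has taken for a name from the list of things; names that differ only in an ending like _2 or _b are one class to them, and where a whole thing is asked for, a point or a joint stands for the part that bears it (a point fixed in the world has none). Each returns a list of dicts, best first, with "conf" (0 to 1); they miss things now and then, are a little off and sometimes report something else, mostly with a low value. They report only what shows in the picture. A call takes as long as a camera call.
- r.recognise(camera, thing): "point" ([column, row] in pixels, amid what is visible of it).
- r.landmark_of(camera, thing): "point" ([column, row] in pixels: a listed point, or the origin of a listed thing).
The state is a dict: "t": time; "joint_pos": joint angles; "qd": joint speeds; "effort": joint torques, N m; "tool_pos": TCP position; "eef_rot": TCP orientation; "force": force on the tool from outside, world axes, zero at the start; "wrist_torque": the same for the moment, N m; "width": finger opening in m; "gripper_force": force on a finger pad.
Only numpy, scipy, OpenCV 4.12 (cv2) and the standard library are available. Lean on these libraries where they do the work, as an engineer would, in place of code of your own. Each camera call takes 0.05 s, during which the arm holds its last target. There are 200 camera calls.

## Task

The clamp screw of the lid stay on the stethoscope disinfection box has to be tightened with the lid at its marked angle. Swing the box's carry handle back out of the lid's way until it clicks into its rear detent, then take the lid by its bar, raise it until the black clamp screw in the slotted stay stands at the nose of the index tab, and finish while holding it still there by hand (nothing else holds it up), so that I can tighten the screw. Leave the index tab as it is set and everything else on the counter where it lies.

Things in the scene. Friction and masses are not known exactly. Their poses are not given: they have to be found in the camera images.
- case: white box of the UV-C disinfection unit, 200 mm deep (x), 260 mm wide (y), fast on the counter; origin at the centre of its underside, -x its front (control panel, lid bar), +x its rear (hinge). Closed lid 152 mm high, its grey lamp housing (104 x 200 mm, in the middle) 185 mm. Slotted quadrant stay upright at the -y side, 137 mm from the middle, 113 mm radius about the hinge, top 235 mm high
- bail (a joint): carry handle (bail): angle in rad about its pivot, 0 = straight up over the lid, positive = leaning to the rear. Begins near upright; friction (0.12 N m) keeps it where it is left. It must be pressed over a spring plunger between about 0.65 and 0.87 (a few N at the grip), clicks behind it and stops at 1.15: the rear detent
- grip (a point): centre of the carry handle's grip: black rubber sleeve, 22 mm thick, 118 mm long, lying along the box's y, 170 mm from the pivot; free all round (above the lid there are 60 mm below it when upright). The flat side arms are 155 mm to either side
- pivot (a point): middle of the carry handle's pivot axis, 85 mm above the counter, in the middle of the box; the axis runs along the box's y
- lid (a joint): lid angle in rad about its hinge, 0 = closed, positive = front edge raised, stop at 1.05. The lid weighs 0.4 to 0.7 kg and falls shut when let go; 2 to 3 N at the bar lifts it. The carry handle standing upright over it bars its way
- bar (a point): centre of the lid's bar handle: round black bar, 12 mm thick, 116 mm long, along the box's y, held on two flat brackets (55 mm to either side) 45 mm in front of the lid's front edge and level with the hinge; the 39 mm between bar and lid are open from above. 254 mm from the hinge axis
- hinge (a point): middle of the lid's hinge axis, at the rear, 140 mm above the counter; the axis runs along the box's y
- screw (a point): centre of the black clamp screw knob (18 mm across) on the lid's -y side, which runs in the slot of the quadrant stay, 100 mm from the hinge axis; it moves with the lid
- tab (a joint): where the index tab is set on the stay, as the lid angle in rad at which the clamp screw stands at the tab (between 0.5 and 0.8)
- mark (a point): the point in the stay's slot at which the index tab's nose points: the clamp screw's centre lies here when the lid is at the marked angle. The tab is a small black clip (10 x 12 mm) on the stay's outer edge, 17 mm farther from the hinge than this point; friction holds it
- chestpiece: black cardiology chestpiece standing on its 45 mm disc, 27 mm high, short steel stem to its +x; bystander, origin at the centre of its underside
- tuning_fork: steel tuning fork lying flat, 150 mm long, 31 mm wide, 9 mm thick; bystander, origin under the root of its prongs
- pen_light: white pen light lying flat, 120 mm long, 12 mm thick; bystander, origin under its middle
- bumper: round yellow rubber bumper, 48 mm across, 26 mm high; bystander, origin at the centre of its underside
- reflex_hammer: reflex hammer lying flat, 210 mm long, black head 50 mm wide and 18 mm thick; bystander, origin under the middle of its handle
- tip_jar: small clear jar of ear tips, 52 mm across, 55 mm high; bystander, origin at the centre of its underside
- wipes: white canister of wipes, 90 mm across, 150 mm high; bystander, origin at the centre of its underside

How it is judged:
On the way, in this order (a step that is already met when the one before it is completed fails the run):
1. the carry handle is swung back and seated in its rear detent (value of joint bail above 1.05 rad), for 0.3 s.
2. the lid is held by the fingers with its clamp screw at the index tab (distance between screw and mark below 0.006 m and contact force between the fingers and lid above 0.5 N and value of joint bail above 1.05 rad), for 0.3 s.
At the end, for the whole second after the job is handed in: The carry handle is in its rear detent (beyond 1.05 rad), the clamp screw's centre is within 6 mm of the point at the index tab, the lid is still (under 0.05 rad/s) and carried by the robot's fingers (over 0.5 N) (all of step 2 and velocity of joint lid between -0.05 and 0.05 rad/s); the arm keeps its last pose, push and grip.
It fails at once if a bystander on the counter is moved by more than 25 mm (distance of any of chestpiece, tuning_fork, pen_light, bumper, reflex_hammer, tip_jar, wipes from where it was at the start of the episode above 0.025 m).
It fails at once if the index tab is shifted by more than 5 mm along the stay (distance of mark from where it was at the start of the episode above 0.005 m).
It also fails if it takes over 58 s, if anything falls off the work surface, if the arm or the gripper's body presses on something with over 40 N, if the wrist force passes 120 N, or if a joint passes its speed limit or range.

## Working session

There is one attempt and no reset: what is moved stays moved. The work goes in short steps, Python scripts to look and compute and a shell command to move; the robot and the scene stay as the last step left them, time stands still between calls to the robot, and variables do not carry over. Pictures are saved under pics/ and viewed, at most 10 in all, crops included, and the job is handed in when it is done.

```bash
ls; mkdir -p pics; cat > h.py <<'E'
import numpy as np, cv2
from cell import r
def look(names,cams=("scene","top"),save=None):
    out={}
    for c in cams:
        im=r.snapshot(c)
        if save: cv2.imwrite(f"pics/{save}_{c}.png",im[:,:,::-1])
        for n in names:
            d=r.landmark_of(c,n); out[c,n]=[(np.round(x["point"],1).tolist(),round(x["conf"],2)) for x in d[:2]]
    return out
def ray(c,p):
    k=r.get_calibration(c);K=np.array(k["K"]);R=np.array(k["rotation"])
    q=np.linalg.inv(K)@np.array([p[0],p[1],1.]);d=R@np.array([q[0],-q[1],-q[2]])
    return np.array(k["origin"]),d/np.linalg.norm(d)
def onz(c,p,z):
    o,d=ray(c,p);return o+d*(z-o[2])/d[2]
def tri(p1,p2,c1="scene",c2="top"):
    A=np.zeros((3,3));b=np.zeros(3);L=[]
    for c,p in((c1,p1),(c2,p2)):
        o,d=ray(c,p);M=np.eye(3)-np.outer(d,d);A+=M;b+=M@o;L.append((o,M))
    x=np.linalg.solve(A,b);return x,[np.linalg.norm(M@(x-o)) for o,M in L]
E
python3 - <<'E'
from h import *
N=["case","grip","pivot","bar","hinge","screw","mark","chestpiece","tuning_fork","pen_light","bumper","reflex_hammer","tip_jar","wipes"]
o=look(N,save="a")
for n in N:
    print(n,o["scene",n],o["top",n])
    try:
        x,e=tri(o["scene",n][0][0],o["top",n][0][0]);print("   ",x.round(4),np.round(e,4))
    except Exception as ex: print(ex)
for c in("scene","top"):
    k=r.get_calibration(c);print(k.keys(),k["K"],k["origin"],np.round(k["rotation"],3).tolist())
s=r.sense();print(s)
E
```

```text
pics
case [] [([327.6, 209.1], 0.62), ([308.8, 154.9], 0.47)]
list index out of range
grip [([304.3, 171.2], 0.82), ([231.1, 223.5], 0.66)] [([326.9, 208.8], 0.75)]
    [ 0.5296 -0.0229  0.2454] [0.0032 0.0032]
pivot [] []
list index out of range
bar [([258.5, 182.2], 0.76)] [([371.6, 211.2], 0.71)]
    [ 0.5367 -0.1646  0.1431] [0.0065 0.0065]
hinge [([341.3, 201.3], 0.62)] [([284.1, 212.3], 0.96)]
    [0.5343 0.0954 0.148 ] [0.0047 0.0047]
screw [([296.1, 230.0], 0.63), ([301.8, 169.9], 0.3)] [([390.1, 185.9], 0.67), ([311.3, 164.1], 0.64)]
    [ 0.6175 -0.1228  0.0756] [0.1048 0.1048]
mark [([304.4, 222.8], 0.52), ([341.2, 201.6], 0.24)] [([303.9, 156.8], 0.49)]
    [0.6786 0.0303 0.2128] [0.0015 0.0015]
chestpiece [([232.4, 222.3], 0.66), ([377.5, 226.0], 0.4)] [([389.5, 185.5], 0.51)]
    [ 0.6335 -0.2407  0.0164] [0.0009 0.0009]
tuning_fork [([297.7, 274.4], 0.73)] [([309.2, 157.0], 0.48)]
    [ 0.7382  0.0204 -0.005 ] [0.0029 0.0029]
pen_light [([376.3, 225.1], 0.64), ([258.3, 182.7], 0.36)] [([242.9, 226.3], 0.53)]
    [0.509  0.2241 0.0319] [0.004 0.004]
bumper [([245.0, 187
[... 1121 characters left out ...]
 array([-1.12832304e-04,  1.72668926e-03,  1.31407278e-03, -1.82857124e-03,
        2.36209884e-05,  4.71336037e-04,  2.17119780e-03]), 'effort': array([-1.44196524e-04, -4.91100168e+01, -4.03267946e-01, -3.12764776e+01,
       -6.37960131e-02,  3.37637414e-02,  2.23406744e-05]), 'tool_pos': array([0.21297011, 0.6141243 , 0.23956997]), 'eef_rot': array([[-9.44822283e-01,  3.27583350e-01,  5.08030008e-05],
       [ 3.27583352e-01,  9.44822283e-01,  2.20592180e-05],
       [-4.07735747e-05,  3.74842580e-05, -9.99999998e-01]]), 'force': array([-0.87380772,  0.65337879, -1.48210115]), 'wrist_torque': array([0.00738998, 0.05506213, 0.05409784]), 'gripper_force': 0.0, 'width': 0.08693458617787106}
```

```bash
python3 - <<'E'
import cv2,numpy as np
a=cv2.imread("pics/a_scene.png")[110:310,180:460];b=cv2.imread("pics/a_top.png")[120:290,160:460]
a=cv2.resize(a,(798,570),interpolation=cv2.INTER_CUBIC);b=cv2.resize(b,None,fx=2.66,fy=2.66,interpolation=cv2.INTER_CUBIC)
cv2.imwrite("pics/a1.png",a);cv2.imwrite("pics/b1.png",b)
E
```

```text
(no output)
```

View pics/a1.png

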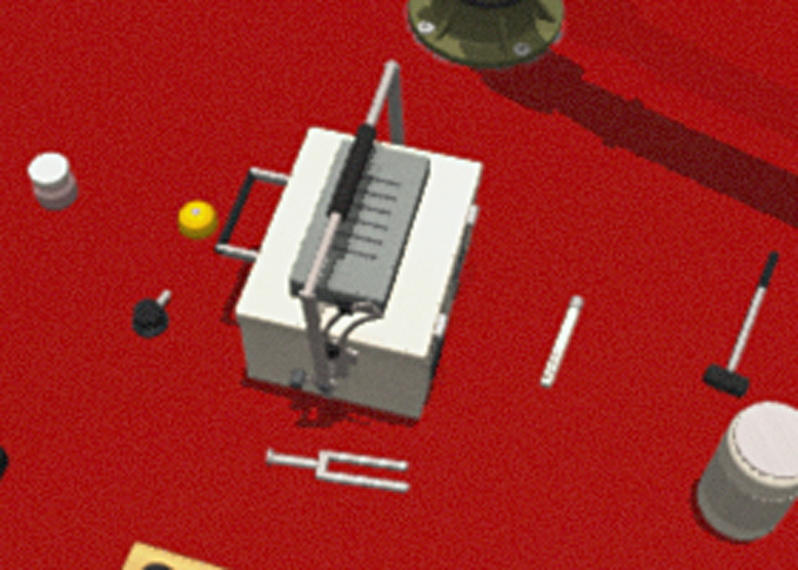

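View pics/b1.png

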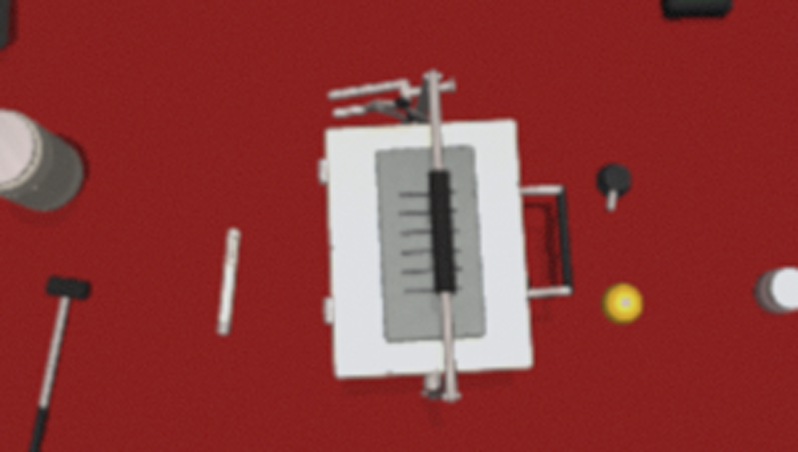

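The pictures show the box with its front bar toward world -y, its hinge toward +y and the stay on the far (+x) side. The grip is at scene (304,171) and top (327,209), and the bar is at scene (258,182) and top (372,211). The networks' points match these. Next I work out the box yaw and the approach.

```bash
python3 - <<'E'
from h import *
f=lambda x,y:(160+x/2.66,120+y/2.66)
C=[onz("top",f(*p),.152)[:2] for p in((326,128),(515,120),(532,367),(337,377))]
print(np.round(C,4), np.mean(C,0).round(4))
e=C[1]-C[2];print("front edge yaw",np.degrees(np.arctan2(-e[1],e[0])),"side",np.degrees(np.arctan2(C[0]-C[1],1)[:]),C[0]-C[1],C[3]-C[2])
for nm,a,b,z in(("bar",(561,187),(570,292),.14),("grip",(438,171),(446,292),.255)):
    A=onz("top",f(*a),z);B=onz("top",f(*b),z);d=A-B;print(nm,((A+B)/2).round(4),np.linalg.norm(d).round(4),np.degrees(np.arctan2(d[1],d[0])).round(2))
E
```

```text
[[ 0.6628  0.0944]
 [ 0.6687 -0.1104]
 [ 0.4038 -0.119 ]
 [ 0.3974  0.0841]] [ 0.5331 -0.0127]
front edge yaw -1.8548988034846265 side [-0.33863255 11.57544892] [-0.00591032  0.20482401] [-0.00641033  0.20303371]
bar [ 0.5391 -0.1618  0.14  ] 0.1143 2.42
grip [ 0.5342 -0.0238  0.255 ] 0.117 2.45
```

```bash
cat >> h.py <<'E'
U=np.array([-.035,.9994,0]);V=np.array([.9994,.035,0])
def to(p,tilt=0):
    """shift (mm) and turn (deg) in tool axes to world point p; tool y along U, tool z down (tilt rad about V)"""
    from scipy.spatial.transform import Rotation as Ro
    s=r.sense();R=np.array(s["eef_rot"])
    T=Ro.from_rotvec(V*tilt).as_matrix()@np.column_stack([np.cross(U,[0,0,-1]),U,[0,0,-1]])
    print("t",s["t"],"at",np.round(s["tool_pos"],4),"travel",np.round(R.T@(np.array(p)-s["tool_pos"])*1e3,1),"dr",np.round(Ro.from_matrix(R.T@T).as_rotvec(degrees=True),1),"F",np.round(s["force"],1),"w",round(s["width"],4),"g",s["gripper_force"])
E
python3 -m inch '[{"travel":[-51,-50,-90],"dr":[0,0,-5],"claw":60},{"travel":[-509,-498,-100],"dr":[0,0,-21],"claw":60},{"travel":[-509,-498,-100],"dr":[0,0,-21],"claw":60},{"travel":[-509,-498,-100],"dr":[0,0,-21],"claw":60},{"travel":[-509,-498,-100],"dr":[0,0,-21],"claw":60}]' 15
python3 -c "
from h import *
to([.531,-.023,.34])"
```

```text
t: 2.12
tool_pos: [0.3423, 0.3543, 0.3079]
eef_rot: [[-0.999, -0.033, 0.001], [-0.033, 0.999, 0.001], [-0.001, 0.001, -1.0]]
force: [0.9, 0.0, -0.3]
width: 0.0605
gripper_force: 0.0
t 2.125 at [0.3423 0.3543 0.3079] travel [-176.3 -383.2  -32.3] dr [ 0.   0.  -0.1] F [ 0.9  0.  -0.3] w 0.0605 g 0.0
```

```bash
python3 -m inch '[{"travel":[-176,-383,-33],"dr":[0,0,0],"claw":60},{"travel":[-176,-383,-33],"dr":[0,0,0],"claw":60},{"travel":[-176,-383,-33],"dr":[0,0,0],"claw":60},{"travel":[-176,-383,-33],"dr":[0,0,0],"claw":60},{"travel":[-176,-383,-33],"dr":[0,0,0],"claw":60}]' >/dev/null
python3 -m inch '[{"travel":[-35,-75,0],"dr":[0,0,0],"claw":60},{"travel":[-35,-75,0],"dr":[0,0,0],"claw":60}]' >/dev/null
python3 - <<'E'
from h import *
to([.531,-.023,.253])
o=look(["grip","bar","hinge"],save="c");print(o)
for n in("grip","bar"):
    try: print(n,tri(o["scene",n][0][0],o["top",n][0][0]))
    except Exception as e: print(e)
a=cv2.imread("pics/c_scene.png")[60:260,180:440];cv2.imwrite("pics/c1.png",cv2.resize(a,None,fx=2.5,fy=2.5))
E
```

```text
t 3.0 at [ 0.5192 -0.0012  0.3323] travel [-11.2 -22.   79.3] dr [-0.1  0.1 -0.5] F [0.2 1.6 0.3] w 0.06 g 0.0
{('scene', 'grip'): [([304.9, 170.1], 0.91)], ('scene', 'bar'): [([261.9, 184.2], 0.82)], ('scene', 'hinge'): [([342.5, 203.5], 0.66)], ('top', 'grip'): [], ('top', 'bar'): [([286.0, 213.0], 0.68), ([245.2, 226.3], 0.67)], ('top', 'hinge'): [([284.7, 211.9], 0.73)]}
list index out of range
bar (array([ 0.57097348, -0.01819152,  0.26285383]), [np.float64(0.1091169240033851), np.float64(0.10911692400338516)])
```

View pics/c1.png

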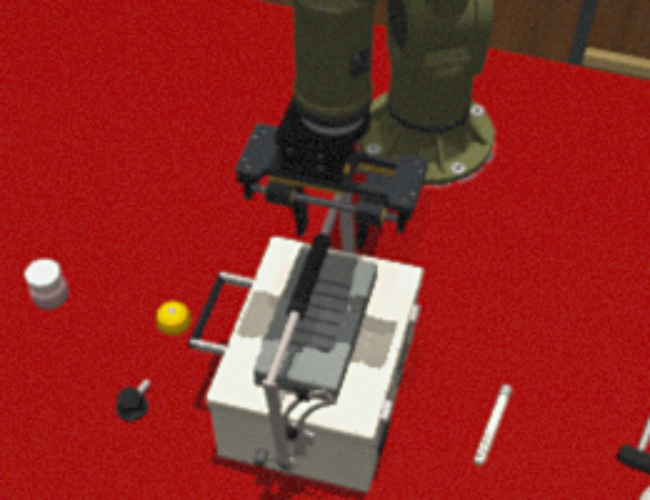

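The gripper stands above and on the robot's side of the sleeve, which shows at about (305,170) in the scene image. The sleeve runs between the fingers' planes. Next I move down onto it.

```bash
python3 -m inch '[{"travel":[-11,-22,0],"dr":[0,0,-0.5],"claw":60},{"travel":[-11,-22,40],"dr":[0,0,-0.5],"claw":60},{"travel":[-11,-22,80],"dr":[0,0,-0.5],"claw":60},{"travel":[-11,-22,80],"dr":[0,0,-0.5],"claw":10},{"travel":[-11,-22,80],"dr":[0,0,-0.5],"claw":10}]' 20
python3 -m inch '[{"travel":[0,0,0],"dr":[0,0,0],"claw":10},{"travel":[0,0,0],"dr":[0,0,0],"claw":10},{"travel":[0,0,0],"dr":[0,0,0],"claw":10}]' 20
```

```text
t: 4.03
tool_pos: [0.5307, -0.0173, 0.2534]
eef_rot: [[-0.999, -0.043, 0.002], [-0.043, 0.999, 0.0], [-0.002, 0.0, -1.0]]
force: [-0.7, -0.5, 0.4]
width: 0.0474
gripper_force: 0.0
t: 4.4
tool_pos: [0.5305, -0.0182, 0.2528]
eef_rot: [[-0.999, -0.041, 0.002], [-0.041, 0.999, -0.0], [-0.002, -0.0, -1.0]]
force: [-0.1, -1.1, 2.4]
width: 0.0216
gripper_force: 20.0
```

```bash
python3 -m inch '[{"travel":[0,20,1],"dr":[0,0,0],"claw":10},{"travel":[0,41,3],"dr":[0,0,0],"claw":10},{"travel":[0,58,8],"dr":[0,0,0],"claw":10},{"travel":[0,74,13],"dr":[0,0,0],"claw":10},{"travel":[0,89,21],"dr":[0,0,0],"claw":10}]' 25
python3 -m inch '[{"travel":[0,14,8],"dr":[0,0,0],"claw":10},{"travel":[0,28,19],"dr":[0,0,0],"claw":10},{"travel":[0,41,30],"dr":[0,0,0],"claw":10},{"travel":[0,57,50],"dr":[0,0,0],"claw":10},{"travel":[0,70,72],"dr":[0,0,0],"claw":10}]' 30
```

```text
t: 5.03
tool_pos: [0.5273, 0.0717, 0.2309]
eef_rot: [[-0.999, -0.041, 0.003], [-0.041, 0.999, 0.0], [-0.003, -0.0, -1.0]]
force: [5.8, -2.1, 0.0]
width: 0.0213
gripper_force: 25.0
t: 5.65
tool_pos: [0.5245, 0.1414, 0.1585]
eef_rot: [[-0.999, -0.041, 0.003], [-0.041, 0.999, -0.0], [-0.003, -0.0, -1.0]]
force: [6.2, -3.9, 0.5]
width: 0.0211
gripper_force: 30.0
```

```bash
python3 -m inch '[{"travel":[0,3,6],"dr":[0,0,0],"claw":10},{"travel":[0,4,10],"dr":[0,0,0],"claw":10},{"travel":[0,4,10],"dr":[0,0,0],"claw":10},{"travel":[0,4,10],"dr":[0,0,0],"claw":10}]' 30
python3 -c "
from h import *
print(look(['grip','bar']))"
```

```text
t: 6.15
tool_pos: [0.5247, 0.1435, 0.1536]
eef_rot: [[-0.999, -0.039, 0.003], [-0.039, 0.999, 0.0], [-0.003, 0.0, -1.0]]
force: [-5.7, -7.7, 27.8]
width: 0.0211
gripper_force: 30.0
{('scene', 'grip'): [([360.3, 203.3], 0.91)], ('scene', 'bar'): [([260.7, 182.0], 0.92)], ('top', 'grip'): [], ('top', 'bar'): [([375.0, 206.4], 0.94)]}
```

```bash
python3 -m inch '[{"travel":[0,-1,-3],"dr":[0,0,0],"claw":36},{"travel":[0,-1,-3],"dr":[0,0,0],"claw":36},{"travel":[0,-1,-3],"dr":[0,0,0],"claw":36},{"travel":[0,-1,-20],"dr":[0,0,0],"claw":36},{"travel":[0,-1,-60],"dr":[0,0,0],"claw":36}]' 15
python3 -m inch '[{"travel":[0,0,-60],"dr":[0,0,0],"claw":36},{"travel":[0,0,-90],"dr":[0,0,0],"claw":36}]'
python3 - <<'E'
from h import *
o=look(["grip","bar","hinge","mark","screw"],save="d");print(o)
for n in("grip","bar","hinge","mark","screw"):
    try: print(n,tri(o["scene",n][0][0],o["top",n][0][0]))
    except Exception as e: print(n,e)
to([.5385,-.163,.25])
a=cv2.imread("pics/d_scene.png")[130:260,220:410];b=cv2.imread("pics/d_top.png")[120:270,220:410]
cv2.imwrite("pics/d1.png",np.hstack([cv2.resize(x,(400,int(x.shape[0]*400/190)),interpolation=cv2.INTER_CUBIC)[:270] for x in(a,b)]))
E
```

```text
t: 7.08
tool_pos: [0.5218, 0.144, 0.2082]
eef_rot: [[-0.999, -0.042, -0.004], [-0.042, 0.999, -0.002], [0.004, -0.001, -1.0]]
force: [-0.3, 0.6, -0.6]
width: 0.0358
gripper_force: 0.0
t: 7.32
tool_pos: [0.5243, 0.1443, 0.3033]
eef_rot: [[-0.999, -0.041, 0.005], [-0.041, 0.999, 0.002], [-0.005, 0.002, -1.0]]
force: [0.3, 0.6, -0.2]
width: 0.036
gripper_force: 0.0
{('scene', 'grip'): [([358.2, 202.6], 0.69)], ('scene', 'bar'): [([259.4, 184.3], 0.66), ([301.8, 224.0], 0.49)], ('scene', 'hinge'): [([342.7, 203.1], 0.81)], ('scene', 'mark'): [([296.0, 230.6], 0.59), ([304.4, 221.1], 0.41)], ('scene', 'screw'): [([296.2, 229.8], 0.83)], ('top', 'grip'): [([267.1, 215.5], 0.51)], ('top', 'bar'): [([372.3, 211.8], 0.67), ([285.4, 213.0], 0.2)], ('top', 'hinge'): [([284.6, 214.1], 0.61)], ('top', 'mark'): [([306.4, 157.2], 0.56)], ('top', 'screw'): [([285.4, 214.1], 0.67), ([312.8, 162.1], 0.62)]}
grip (array([0.52543411, 0.1447749 , 0.15004145]), [np.float64(0.006301682894759136), np.float64(0.006301682894759107)])
bar (array([ 0.53569591, -0.16608174,  0.13083821]), [np.float64(0.0038324769626130427), np.float64(0.003832476962613067)])
hinge (array([0.53035521, 0.09732911, 0.13381779]), [np.float64(0.006991434485633056), np.float64(0.006991434485633034)])
mark (array([0.68903755, 0.01638933, 0.17931125]), [np.float64(0.00922161912397181), np.float64(0.009221619123971809)])
screw (array([0.57180882, 0.03399391, 0.01850722]), [np.float64(0.0674047340691118), np.float64(0.06740473406911185)])
t 7.925 at [0.523  0.1439 0.2982] travel [  -2.8 -307.3   48.3] dr [-0.  -0.1  0.4] F [-0.   0.7  0.1] w 0.0361 g 0.0
```

View pics/d1.png

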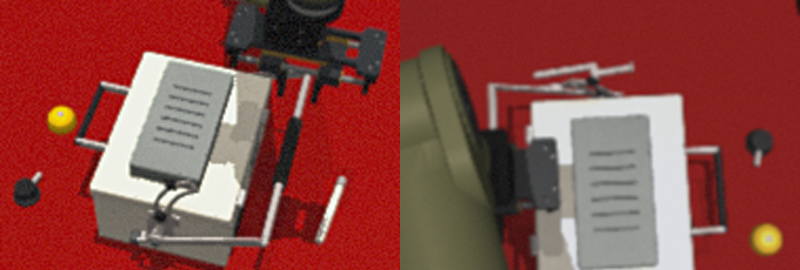

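The carry handle lies back, with its sleeve at scene (358,203). The bar is clear at scene (259,184) and top (372,212). I move over the bar, and compute the mark at the same time.

```bash
python3 -m inch '[{"travel":[-3,-60,0],"dr":[0,0,0],"claw":40},{"travel":[-3,-307,0],"dr":[0,0,0],"claw":40},{"travel":[-3,-307,0],"dr":[0,0,0],"claw":40},{"travel":[-3,-307,0],"dr":[0,0,0],"claw":40},{"travel":[-3,-307,0],"dr":[0,0,0],"claw":40}]' 15 >/dev/null
python3 - <<'E'
from h import *
to([.5385,-.163,.142])
print("screw",tri((296.2,229.8),(312.8,162.1)),"mark",tri((304.4,222),(305,157)))
o=look(["bar","mark","screw"]);print(o)
# intersect with stay plane
n=V;c=np.array([.533,-.011,0]);
for nm,cam,p in(("screw","scene",(296.2,229.8)),("screw","top",(312.8,162.1)),("mark","scene",(304.4,222)),("mark","top",(303.9,156.8)),("mark","top",(306.4,157.2))):
    O,d=ray(cam,p);X=O+d*((n@c+.137-n@O)/(n@d));h=c+.109*U;q=X-h;print(nm,cam,X.round(4),np.hypot(q@U,X[2]-.14).round(4),np.arctan2(X[2]-.14,-q@U).round(3))
E
```

```text
t 8.55 at [ 0.5387 -0.1647  0.2989] travel [  0.2   1.6 156.9] dr [0.  0.  0.4] F [0.8 0.1 0.3] w 0.04 g 0.0
screw (array([0.67758598, 0.00519985, 0.16069049]), [np.float64(0.002209409819375666), np.float64(0.0022094098193756444)]) mark (array([0.67727864, 0.02855247, 0.21430203]), [np.float64(0.00020871487119672333), np.float64(0.00020871487119671764)])
{('scene', 'bar'): [([258.4, 184.0], 0.58)], ('scene', 'mark'): [([302.3, 222.3], 0.39)], ('scene', 'screw'): [([295.8, 232.8], 0.8)], ('top', 'bar'): [([373.3, 209.4], 0.83)], ('top', 'mark'): [([306.8, 155.8], 0.54)], ('top', 'screw'): [([314.2, 164.1], 0.84)]}
screw scene [ 6.697e-01 -2.000e-04  1.458e-01] 0.1032 0.056
screw top [0.6694 0.0076 0.189 ] 0.1071 0.476
mark scene [0.6688 0.0254 0.1999] 0.0978 0.659
mark top [0.6686 0.0312 0.2469] 0.1286 0.981
mark top [0.6688 0.0247 0.2419] 0.1284 0.917
```

```bash
python3 -m inch '[{"travel":[0,1,60],"dr":[0,0,0],"claw":40},{"travel":[0,1,115],"dr":[0,0,0],"claw":40},{"travel":[0,1,140],"dr":[0,0,0],"claw":40},{"travel":[0,1,159],"dr":[0,0,0],"claw":40},{"travel":[0,1,159],"dr":[0,0,0],"claw":40}]' 15
python3 -m inch '[{"travel":[0,0,0],"dr":[0,0,0],"claw":5},{"travel":[0,0,0],"dr":[0,0,0],"claw":5},{"travel":[0,0,0],"dr":[0,0,0],"claw":5},{"travel":[0,0,0],"dr":[0,0,0],"claw":5}]' 20
```

```text
t: 9.57
tool_pos: [0.5386, -0.1606, 0.1389]
eef_rot: [[-0.999, -0.043, -0.002], [-0.043, 0.999, 0.0], [0.002, 0.0, -1.0]]
force: [0.1, 0.4, 0.7]
width: 0.04
gripper_force: 0.0
t: 10.07
tool_pos: [0.5394, -0.1596, 0.1405]
eef_rot: [[-0.999, -0.042, 0.001], [-0.042, 0.999, 0.003], [-0.001, 0.003, -1.0]]
force: [-1.2, 4.1, 4.1]
width: 0.0114
gripper_force: 20.0
```

```bash
python3 -m inch '[{"travel":[0,1,-25],"dr":[0,0,0],"claw":5},{"travel":[0,5,-50],"dr":[0,0,0],"claw":5},{"travel":[0,11,-75],"dr":[0,0,0],"claw":5},{"travel":[0,20,-99],"dr":[0,0,0],"claw":5},{"travel":[0,31,-122],"dr":[0,0,0],"claw":5}]' 25
python3 - <<'E'
from h import *
for i in range(2):
    o=look(["bar","mark","screw","hinge"],save=f"e{i}");print(o)
    for n in("bar","screw","mark"):
        try: print(n,tri(o["scene",n][0][0],o["top",n][0][0]))
        except Exception as e: print(n,e)
to([.5385,-.163,.142])
a=cv2.imread("pics/e1_scene.png")[185:255,260:360];b=cv2.imread("pics/e1_top.png")[130:200,260:360]
cv2.imwrite("pics/e2.png",np.hstack([cv2.resize(x,None,fx=4,fy=4,interpolation=cv2.INTER_CUBIC) for x in(a,b)]))
E
```

```text
t: 10.7
tool_pos: [0.5382, -0.1299, 0.2621]
eef_rot: [[-0.999, -0.042, 0.001], [-0.042, 0.999, 0.0], [-0.001, 0.0, -1.0]]
force: [3.6, 2.2, -5.1]
width: 0.0111
gripper_force: 25.0
{('scene', 'bar'): [([263.3, 160.0], 0.84)], ('scene', 'mark'): [([301.9, 220.6], 0.5)], ('scene', 'screw'): [([442.1, 221.3], 0.71), ([299.2, 221.7], 0.6)], ('scene', 'hinge'): [([341.8, 203.7], 0.77)], ('top', 'bar'): [], ('top', 'mark'): [([302.6, 156.2], 0.54)], ('top', 'screw'): [], ('top', 'hinge'): [([283.3, 211.8], 0.86)]}
bar list index out of range
screw list index out of range
mark (array([0.67882023, 0.02866017, 0.22317199]), [np.float64(0.00663819657523773), np.float64(0.0066381965752377375)])
{('scene', 'bar'): [([267.3, 159.7], 0.84)], ('scene', 'mark'): [([438.7, 288.3], 0.67), ([302.7, 222.8], 0.35)], ('scene', 'screw'): [([297.1, 224.0], 0.89), ([302.7, 223.6], 0.72)], ('scene', 'hinge'): [([337.7, 206.4], 0.8)], ('top', 'bar'): [], ('top', 'mark'): [([304.1, 159.1], 0.39)], ('top', 'screw'): [([308.8, 161.3], 0.74)], ('top', 'hinge'): [([285.2, 213.1], 0.55)]}
bar list index out of range
screw (array([0.67365171, 0.01217101, 0.18925648]), [np.float64(0.006747117848123903), np.float64(0.006747117848123926)])
mark (array([0.72107947, 0.22155729, 0.19977493]), [np.float64(0.1948996469224236), np.float64(0.1948996469224236)])
t 11.7 at [ 0.5382 -0.1305  0.2611] travel [  1.2 -32.6 119.1] dr [0.  0.  0.4] F [ 4.5  1.9 -4.2] w 0.0111 g 24.99692738056183
```

View pics/e2.png

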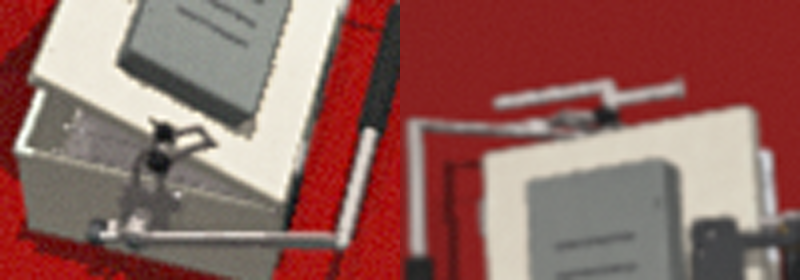

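The scene crop shows the black screw at about (299.5,225), just short of the tab at about (300.5,217.5). I check both against a projected stay model.

```bash
cat >> h.py <<'E'
def proj(c,X):
    k=r.get_calibration(c);q=np.array(k["rotation"]).T@(np.array(X)-k["origin"]);K=np.array(k["K"])
    p=K@np.array([q[0],-q[1],-q[2]]);return p[:2]/p[2]
def stay(phi,rad=.1,x=.672,hy=.098):return [x,hy-rad*np.cos(phi),.14+rad*np.sin(phi)]
E
python3 - <<'E'
from h import *
for f in(.2,.25,.7,.75,.8,.85,.9,.95): print(f,[proj(c,stay(f,R)).round(1).tolist() for c in("scene","top") for R in(.1,.117)])
# average network detections
S={("scene","screw"):[],("top","screw"):[],("scene","mark"):[],("top","mark"):[]}
for i in range(4):
    o=look(["mark","screw"])
    for k in S: S[k]+=[x[0] for x in o[k] if 290<x[0][0]<320 and 145<x[0][1]<240]
for k in S: print(k,S[k])
im=r.snapshot("scene");cv2.imwrite("pics/f.png",cv2.resize(im[200:245,275:330,::-1],None,fx=10,fy=10,interpolation=cv2.INTER_CUBIC))
E
```

```text
0.2 [[295.9, 228.0], [290.4, 225.9], [315.4, 163.8], [321.2, 163.5]]
0.25 [[296.2, 227.2], [290.8, 225.0], [315.0, 163.4], [320.8, 162.9]]
0.7 [[302.7, 221.7], [298.2, 218.4], [307.7, 159.8], [312.5, 158.7]]
0.75 [[303.8, 221.3], [299.5, 217.9], [306.5, 159.5], [311.1, 158.2]]
0.8 [[305.0, 220.9], [300.9, 217.5], [305.2, 159.1], [309.5, 157.8]]
0.85 [[306.2, 220.6], [302.3, 217.1], [303.8, 158.8], [307.9, 157.5]]
0.9 [[307.5, 220.4], [303.9, 216.8], [302.4, 158.5], [306.2, 157.1]]
0.95 [[308.9, 220.1], [305.5, 216.5], [300.9, 158.2], [304.4, 156.8]]
('scene', 'screw') [[298.0, 221.5], [298.8, 225.1], [299.8, 221.4], [295.5, 222.8]]
('top', 'screw') [[308.5, 161.0], [311.6, 159.0], [310.6, 159.4], [309.8, 158.6]]
('scene', 'mark') [[306.1, 218.7], [305.9, 222.1], [304.8, 221.6], [305.5, 219.6]]
('top', 'mark') [[305.6, 157.6], [305.5, 156.0], [303.7, 156.4], [304.8, 158.0]]
```

View pics/f.png

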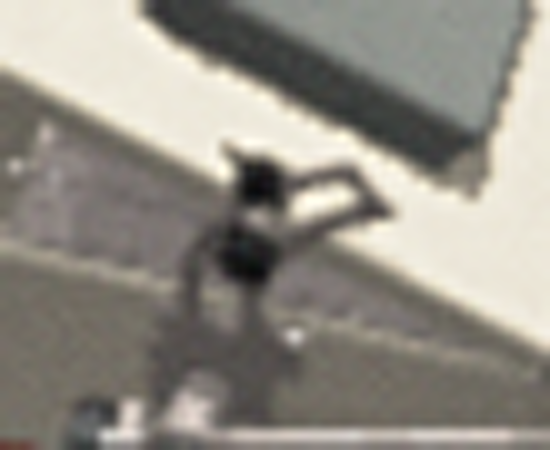

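Screw at scene (299.2,225) and tab at (300.8,217.9). I fit the stay plane and angles to all of these observations.

```bash
python3 - <<'E'
from h import *
from scipy.optimize import least_squares as L
def res(p):
    f0,ft,x,hy,du,dv,dx=p
    R=[proj("scene",stay(f0,.1,x+dx,hy))+[du,dv]-[296.0,230.6],proj("top",stay(f0,.1,x+dx,hy))-[313.5,162.5],
       2*(proj("scene",stay(f0+.5,.1,x+dx,hy))+[du,dv]-[299.2,225.]),proj("top",stay(f0+.5,.1,x+dx,hy))-[310.1,159.5],
       2*(proj("scene",stay(ft,.117,x,hy))+[du,dv]-[300.8,217.9]),proj("scene",stay(ft,.1,x,hy))+[du,dv]-[304.4,221.6],proj("top",stay(ft,.1,x,hy))-[304.8,157.]]
    return np.r_[np.ravel(R),(x-.67)/.004,(hy-.098)/.003,du,dv,dx/.003]
s=L(res,[.2,.8,.67,.098,0,0,0]);print(s.x.round(4),"tab lid angle",s.x[1]-s.x[0]);print(s.fun.round(2))
E
```

```text
[ 0.0319  0.7903  0.6755  0.1006 -0.3622 -0.6867  0.0023] tab lid angle 0.7583180659049015
[-0.73  1.3   1.56  0.88  0.4  -0.79  0.19 -0.43 -0.11  0.5   0.51 -0.03
 -0.32  0.96  1.37  0.87 -0.36 -0.69  0.76]
```

```bash
python3 -m inch '[{"travel":[0,6,-11],"dr":[0,0,0],"claw":5},{"travel":[0,13,-21],"dr":[0,0,0],"claw":5},{"travel":[0,21,-32],"dr":[0,0,0],"claw":5},{"travel":[0,21,-32],"dr":[0,0,0],"claw":5}]' 25
python3 - <<'E'
from h import *
S={("scene","screw"):[],("top","screw"):[],("scene","mark"):[],("top","mark"):[]}
ims={"scene":[],"top":[]}
for i in range(6):
    for c in("scene","top"):
        ims[c].append(r.snapshot(c).astype(float))
        for n in("screw","mark"): S[c,n]+=[np.round(x["point"],1).tolist() for x in r.landmark_of(c,n) if 290<x["point"][0]<320 and 145<x["point"][1]<240]
for k in S: print(k,S[k],np.median(S[k],0))
a=np.mean(ims["scene"],0)[200:245,275:330,::-1];b=np.mean(ims["top"],0)[140:185,290:330,::-1]
cv2.imwrite("pics/g.png",np.hstack([cv2.resize(x,None,fx=8,fy=8,interpolation=cv2.INTER_CUBIC) for x in(a,b)]))
to([0,0,0])
E
```

```text
t: 13.45
tool_pos: [0.5375, -0.1103, 0.294]
eef_rot: [[-0.999, -0.041, 0.002], [-0.041, 0.999, -0.001], [-0.002, -0.001, -1.0]]
force: [5.5, 0.3, -2.6]
width: 0.0111
gripper_force: 25.0
('scene', 'screw') [[298.6, 223.0], [302.6, 220.3], [304.2, 220.2], [300.6, 222.4], [300.8, 221.5], [301.2, 222.3]] [301.  221.9]
('top', 'screw') [[307.0, 162.1], [309.6, 158.7], [306.0, 158.9], [309.1, 159.8], [307.0, 158.8], [308.2, 159.5]] [307.6 159.2]
('scene', 'mark') [[303.7, 221.7], [303.4, 222.6], [300.6, 222.2], [302.0, 220.7], [304.4, 220.7], [301.8, 222.6], [304.1, 219.1]] [303.4 221.7]
('top', 'mark') [[305.8, 156.0], [314.2, 156.0], [307.2, 157.9], [306.3, 154.3], [303.2, 154.8], [305.9, 157.1], [303.1, 153.6]] [305.9 156. ]
t 15.25 at [ 0.5375 -0.1109  0.2933] travel [533.2 132.8 292.2] dr [-0.1  0.1  0.3] F [ 6.3 -0.8 -2.3] w 0.0113 g 24.992588460445404[ WARN:0@43.528] global loadsave.cpp:1063 imwrite_ Unsupported depth image for selected encoder is fallbacked to CV_8U.
```

View pics/g.png

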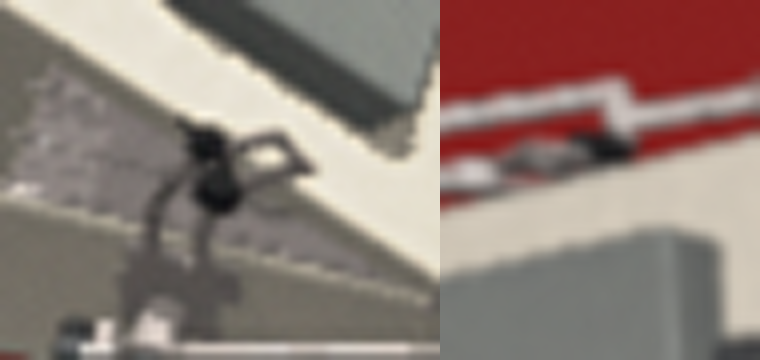

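Screw is now at scene (301.4,223.2) and the tab at (300.4,217.3), so there is still some way to go. I refit with this view.

```bash
cat > fit.py <<'E'
from h import *
from scipy.optimize import least_squares as L
def fit(obs,tab,f0fix=None):
    def res(p):
        f0,ft,x,hy,du,dv,dx=p
        if f0fix is not None:f0=f0fix
        R=[2*(proj("scene",stay(f0+a,.1,x+dx,hy))+[du,dv]-np.array(q)) for a,q in obs]
        R+=[2*(proj("scene",stay(ft,.117,x,hy))+[du,dv]-np.array(tab)),.7*(proj("scene",stay(ft,.1,x,hy))+[du,dv]-[303.9,221.6]),.7*(proj("top",stay(ft,.1,x,hy))-[305,156.7])]
        return np.r_[np.ravel(R),(x-.67)/.004,(hy-.098)/.003,du,dv,dx/.004]
    s=L(res,[.1,.8,.67,.098,0,0,0]);print(f0fix,"cost",round(s.cost,2),s.x.round(4),"tab lid angle",s.x[1]-(s.x[0] if f0fix is None else f0fix));print(s.fun.round(1))
E
python3 - <<'E'
from fit import *
ob=[(0,(295.5,230.8)),(.5,(299.2,225.)),(.646,(301.4,223.2))]
for f in(None,-.1,0,.1,.2): fit(ob,(300.6,217.6),f)
E
```

```text
None cost 5.14 [ 0.0202  0.795   0.6739  0.0982  0.0688 -0.2798  0.0018] tab lid angle 0.7747735481747196
[-0.7  1.8 -0.3 -1.3  0.6 -0.8  0.1  0.5  0.6 -0.2  0.2  1.2  1.   0.1
  0.1 -0.3  0.4]
-0.1 cost 13.21 [ 0.1     0.7673  0.6733  0.0996  0.2691 -0.5871 -0.0025] tab lid angle 0.8673468142894423
[ 2.2  3.  -1.2 -1.4 -1.4 -1.4  0.1  0.3  0.7 -0.3  0.3  1.5  0.8  0.5
  0.3 -0.6 -0.6]
0 cost 5.37 [ 0.1     0.7893  0.6738  0.0985  0.1168 -0.3364  0.0011] tab lid angle 0.7892697139040267
[-0.2  2.  -0.4 -1.4  0.3 -0.9  0.1  0.5  0.6 -0.2  0.2  1.3  1.   0.2
  0.1 -0.3  0.3]
0.1 cost 8.79 [ 0.1     0.8214  0.6744  0.0968 -0.1769 -0.0398  0.0042] tab lid angle 0.7214388403906808
[-2.6  1.   0.4 -1.2  2.  -0.2  0.1  0.6  0.5 -0.2  0.   1.   1.1 -0.4
 -0.2 -0.   1. ]
0.2 cost 23.88 [ 0.1     0.8629  0.675   0.0946 -0.6081  0.2895  0.0067] tab lid angle 0.6628996773713896
[-4.9 -0.2  1.3 -1.   3.7  0.5 -0.   0.6  0.4 -0.1 -0.2  0.7  1.2 -1.1
 -0.6  0.3  1.7]
```

```bash
python3 -m inch '[{"travel":[0,5,-7],"dr":[0,0,0],"claw":5},{"travel":[0,11,-14],"dr":[0,0,0],"claw":5},{"travel":[0,17,-20],"dr":[0,0,0],"claw":5},{"travel":[0,17,-20],"dr":[0,0,0],"claw":5}]' 25
python3 - <<'E'
from h import *
ims={"scene":[],"top":[]}
S={("scene","screw"):[],("top","screw"):[],("scene","mark"):[],("top","mark"):[]}
for i in range(6):
    for c in("scene","top"):
        ims[c].append(r.snapshot(c).astype(float))
        for n in("screw","mark"): S[c,n]+=[x["point"] for x in r.landmark_of(c,n) if 290<x["point"][0]<320 and 145<x["point"][1]<240]
for k in S: print(k,np.median(S[k],0).round(1))
a=np.mean(ims["scene"],0)[200:245,275:330,::-1];b=np.mean(ims["top"],0)[140:185,290:330,::-1]
cv2.imwrite("pics/i.png",np.hstack([cv2.resize(x.astype(np.uint8),None,fx=8,fy=8,interpolation=cv2.INTER_CUBIC) for x in(a,b)]))
to([0,0,0]);print(np.arcsin((r.sense()["tool_pos"][2]-.1405)/.254))
E
```

```text
t: 15.75
tool_pos: [0.5369, -0.0944, 0.3141]
eef_rot: [[-0.999, -0.04, 0.003], [-0.04, 0.999, -0.002], [-0.003, -0.002, -1.0]]
force: [5.5, -2.8, -1.4]
width: 0.011
gripper_force: 25.0
('scene', 'screw') [303.1 221.8]
('top', 'screw') [304.6 159.7]
('scene', 'mark') [304.4 221.7]
('top', 'mark') [301.9 162.4]
t 17.55 at [ 0.5369 -0.0948  0.3137] travel [533.6 116.6 312.1] dr [-0.1  0.1  0.3] F [ 6.9 -1.9 -0.9] w 0.0111 g 24.991689920425415
0.7501746876083917
```

View pics/i.png

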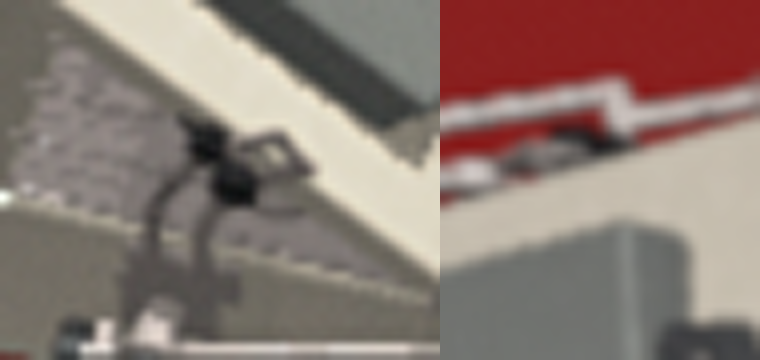

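Screw at (303.9,222.6) and tab at (300.9,217.7); the screw now looks nearly in line with the nose. One last fit.

```bash
sed -i 's#dx/.004#dx/.01#' fit.py; python3 - <<'E'
from fit import *
print(proj("scene",[.674,.03,.21]),proj("scene",[.684,.03,.21]))
o=-.44
ob=[(0,(295.5,230.8)),(.5,(299.2,225.)),(.646,(301.9+o,223.7+o)),(.75,(304.4+o,223.1+o))]
for f in(None,-.05,0,.05,.1): fit(ob,(300.9+o,217.75+o),f)
E
```

```text
[305.34907328 222.00251793] [304.24133486 224.92454287]
None cost 5.94 [ 0.0307  0.7882  0.6736  0.0983  0.0896 -0.4947  0.004 ] tab lid angle 0.7574836672436943
[-1.   2.1 -0.3 -0.9  0.6 -0.4  0.3 -0.9  0.2  0.6  0.6 -0.4  0.3  1.4
  0.9  0.1  0.1 -0.5  0.4]
-0.05 cost 10.98 [ 0.1     0.7603  0.6732  0.0998  0.3322 -0.7024  0.0013] tab lid angle 0.810305237353299
[ 1.3  3.  -0.5 -0.9 -0.3 -0.8 -1.2 -1.6  0.3  0.7  0.7 -0.4  0.4  1.6
  0.8  0.6  0.3 -0.7  0.1]
0 cost 6.68 [ 0.1     0.7767  0.6734  0.0989  0.193  -0.5795  0.003 ] tab lid angle 0.7767119601230336
[-0.2  2.5 -0.4 -0.9  0.3 -0.6 -0.3 -1.2  0.2  0.6  0.6 -0.4  0.3  1.5
  0.9  0.3  0.2 -0.6  0.3]
0.05 cost 6.23 [ 0.1     0.7959  0.6737  0.0978  0.0176 -0.438   0.0046] tab lid angle 0.7459009223522653
[-1.6  1.9 -0.2 -0.9  0.9 -0.3  0.6 -0.7  0.1  0.5  0.5 -0.4  0.3  1.3
  0.9 -0.1  0.  -0.4  0.5]
0.1 cost 9.77 [ 0.1     0.8177  0.6739  0.0966 -0.1932 -0.2806  0.006 ] tab lid angle 0.7176931511954773
[-3.   1.2 -0.  -1.   1.5 -0.1  1.5 -0.3  0.1  0.4  0.5 -0.4  0.2  1.1
  1.  -0.5 -0.2 -0.3  0.6]
```

```bash
python3 -m inch '[{"travel":[0,0,0],"dr":[0,0,0],"claw":5},{"travel":[0,0,0],"dr":[0,0,0],"claw":5},{"travel":[0,0,0],"dr":[0,0,0],"claw":5}]' 25 && python3 -c "
from h import *
print(look(['grip'],('scene',)))
print(r.sign_off())"
```

```text
t: 17.92
tool_pos: [0.5369, -0.0948, 0.3137]
eef_rot: [[-0.999, -0.039, 0.003], [-0.039, 0.999, -0.002], [-0.002, -0.002, -1.0]]
force: [7.3, -2.2, -2.5]
width: 0.0112
gripper_force: 25.0
{('scene', 'grip'): [([355.7, 201.0], 0.64)]}
the job is handed in; nothing more can be done
None
```

I've handed the job in with the carry handle pressed back to its rear stop and the lid held still by its bar at about 0.75 rad; I put the index tab at 0.75 ± 0.03 rad from the images (6 mm is about 0.06 rad), and the hand-in gave no verdict.

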